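# Swap the cylinder and the solenoid valve in a kit tray

## Robot

A 6-joint arm with a two-finger parallel gripper is mounted at the origin on the work surface. World frame = base frame: x ahead of the robot, y to its left, z up, the work surface at z = 0. Lengths are in mm, angles in rad, forces in N, time in s.
With the tool pointing down it reaches from about 300 to 775 mm from the base axis. Payload 14.6 kg.
Tool frame: the origin (TCP) lies midway between the tips of the shut fingers; the grasp point (between the pads) lies manip.tcp_to_grasp behind it (manip.tcp_to_grasp is the distance from the TCP to the grasp point, in mm); x points along the fingers, z is the direction in which the jaws open and shut, and the axes are right-handed (so a half turn about x gives the same grasp; the last joint's range is limited). The gripper opens to 94 mm and grips with 3 to 60 N. Pads are 16 mm wide; open, the fingers measure 119 mm over their backs; the gripper's body (75 mm by 177 mm) begins 78 mm behind the grasp point.
Start: joints at [1.196, 0.3, 1.521, -0, 1.321, -0.067], TCP at [166.627, 524.142, 205.446] pointing down, gripper open.
Joint ranges: [-3.03, 3.03], [-0.79, 2.21], [0.23, 2.52], [-1.04, 4.18], [0, 3.07], [-2.55, 2.55]. Speed limits (rad/s): [2.22, 2.22, 2.57, 3.14, 3.14, 3.14].

## Interface

Orientations are given as [roll, pitch, yaw] about the fixed x, y, z axes, in that order (R = Rz(yaw) Ry(pitch) Rx(roll)).
In Python, from cell import manip gives the robot as it stands.
- The arm moves only by the shell command python3 -m jog 'ROWS' [FORCE]. ROWS is JSON, a list of rows, each an object of numbers: "grip": the opening, from 0 (shut) to 1 (fully open); "tx", "ty", "tz": the shift along the tool's x, y, z in units of 40 mm (1.0 is 40 mm); "turn": the turn about the tool's x in units of 6 degrees (1.0 is 6 degrees). In form: [{"grip": .., "tx": .., "ty": .., "tz": .., "turn": ..}, ...]. A call has 1 to 12 rows; each row is the pose to reach, as a shift and turn from the pose commanded when the call began, along the tool's axes at that moment; what a row does not reach only later rows make up. A row lasts 1/12 s, in which the tool goes at most 41.7 mm and 7.16 degrees, less where a joint would pass 70% of its speed; a pose out of reach is approached as far as the arm can. A call with a gripper value outside its range is refused whole. The fingers move at their own pace and stop on an object; FORCE is the grip in N (left out, the last holds). Time passes only in rows, so rows that repeat a pose let the fingers close. It gives the time, the measured TCP pose, the force and the opening at its end, in the units of the state.
- manip.read_state(): the state, without advancing time (a new reading comes with each control period).
- manip.camera(name): name is "side" or "top" or "wrist"; returns a dict with "image" (384x512x3 uint8, red, green, blue), "fx", "fy", "cx", "cy" (pixels), "eye" and "attitude" of the camera in the world. Camera axes: x right, y up, looking along -z (the intrinsics and any distortion apply to the point x, -y, -z); pixel columns grow to the right and rows downward; lengths in mm; the calibration is good to about 2 mm. The wrist camera is an equidistant fisheye: a pixel r from the principal point sees the ray r / f radians off the axis. A picture is of the moment at which its call begins. There is no depth.
- manip.sign_off(): hands the job in, once; it reports no verdict.
The state is a dict: "clock": time; "joints": joint angles; "qd": joint speeds; "effort": joint torques, N m; "eef_pos": TCP position; "eef_rot": TCP orientation; "wrist_force": force on the tool from outside, world axes, zero at the start; "moment": the same for the moment, N m; "finger_gap": finger opening in mm.
Only numpy, scipy, OpenCV 4.12 (cv2) and the standard library are available. Lean on these libraries where they do the work, as an engineer would, in place of code of your own. Each camera call takes 0.05 s, during which the arm holds its last target. There are 200 camera calls.

## Task

In the blue kit tray the pneumatic cylinder and the solenoid valve have been put in each other's long compartment. Swap them, using the tray's one empty short compartment to set a part down in meanwhile, so that the cylinder ends lying flat, the way up it is now, and the valve standing upright, each on the mat of the compartment the other had. Set them down gently rather than dropping them, let go, and leave the other parts and tools where they are.

Things in the scene. Friction and masses are not known exactly. Their poses are not given: they have to be found in the camera images.
- tray: Blue plastic kit tray fixed to the bench, 244 (x) by 384 (y) mm, walls 4 mm thick and 25 mm high above the bench, floor 3 mm thick. Origin: centre of the underside, on the bench. Five compartments, each with a 4 mm dark ribbed mat whose top is 7 mm above the bench: a row of two long compartments on the tray's +x side (inside 116 in x by 186 in y) and a row of three short ones on its -x side (inside 116 in x by 123 in y).
- cylinder_bay: Mat of the long compartment that the cylinder has to end in (the valve stands in it at the start). Origin: centre of the mat's top; axes parallel to the tray's (compartment is 186 mm long in y, 116 mm wide in x).
- valve_bay: Mat of the other long compartment, that the valve has to end in (the cylinder lies in it at the start). Origin and axes as for cylinder_bay.
- spare_bay: Mat of the empty short compartment (116 mm in x by 123 mm in y inside): the valve fits in it, the cylinder is too long. Origin: centre of the mat's top; axes parallel to the tray's.
- cylinder: Pneumatic profile cylinder of plain aluminium, lying, 160 mm long along its x, 0.3 to 0.7 kg. Origin: on the underside, midway along the overall length. Square end caps 46 by 46 mm at x -80 to -53 and +17 to +44; between them the flat-sided square barrel, 42 wide and 42 high (2 to 44 mm above the underside), x -53 to +17; a 12 mm steel rod sticks out of the +x cap to x +80. z is up, top of the caps at 46 mm (port plugs 1.5 mm higher). Starts roughly along its compartment.
- cylinder_barrel (a point): Centre of the cylinder's barrel, 18 mm from its origin towards -x and 23 mm above the underside, close to the centre of mass: the place to grip, across y (42 mm).
- valve: Solenoid valve standing upright, 102 mm high, 0.35 to 0.8 kg. Origin: centre of the flat underside; z up. Brass body 44 by 42 mm, 36 mm high, with port ends along x to x -34 and +34; above it a black coil block 42 (x) by 36 (y) mm from 42 to 90 mm high, with a steel nut and stud on top (22 mm wide, to 102 mm); a black plug 28 mm wide projects from the coil's +x face to x +49, its cable gland down to 39 mm high. Starts at any yaw.
- valve_coil (a point): Centre of the valve's coil block, 66 mm above its underside: grip it across y (36 mm), where both faces are free.
- filter: Bystander: filter regulator standing in one short compartment, metal bowl 44 to 50 mm across, 46 mm square head, black knob, 138 mm high, a small gauge out to 43 mm on its -x side. Origin: centre of its underside.
- manifold: Bystander: aluminium manifold block in another short compartment, 40 (x) by 112 (y) mm with its end fittings, 54 mm high with the four fittings on top. Origin: centre of its underside.
- bin: Bystander: open-fronted blue picking bin with parts, on the bench beside one end of the tray, 160 (x) by 105 (y) by 75 mm high. Origin: centre of its underside.
- scanner: Bystander: barcode scanner on a stand on the bench beside the other end of the tray, round foot 96 mm across, 161 mm high, head out to 63 mm on its -x side. Origin: centre of its underside.
- driver: Bystander: screwdriver with a black handle, 200 mm long, lying on the bench between the robot and the tray, about along y. Origin: its middle, on the bench.
- spanner: Bystander: steel spanner, 150 mm long, lying on the bench close behind the tray (its +x side), about along y. Origin: its middle, on the bench.

How it is judged:
By the outcome, as a careful person would: the job done as asked, in the order asked, and still so for the second after the job is handed in, with the robot touching nothing.
It also fails if it takes over 70 s, if anything falls off the work surface, if the arm or the gripper's body presses on something with over 40 N, if the wrist force passes 120 N, or if a joint passes its speed limit or range.

## Working session

There is one attempt and no reset: what is moved stays moved. The work goes in short steps, Python scripts to look and compute and a shell command to move; the robot and the scene stay as the last step left them, time stands still between calls to the robot, and variables do not carry over. Pictures are saved under pics/ and viewed, about 8 in all and at most 12, crops included, and the job is handed in when it is done.

```bash
ls; mkdir -p pics; python3 - <<'E'
from cell import manip
import cv2
s=manip.read_state(); print(s, manip.tcp_to_grasp)
for n in ("top","side"):
    c=manip.camera(n); cv2.imwrite(f"pics/{n}0.png",c["image"][:,:,::-1]); print(n,{k:v for k,v in c.items() if k!="image"})
E
```

```text
pics
{'clock': 0.0, 'joints': array([ 1.19638219e+00,  3.00494422e-01,  1.52157111e+00, -1.57168616e-05,
        1.32073928e+00, -6.66240788e-02]), 'qd': array([-2.62566500e-03, -5.15820866e-04, -4.78586277e-04, -2.18856135e-04,
       -2.52136444e-03,  8.21283754e-06]), 'effort': array([-2.02225834e-03, -5.31811953e+01, -3.52723718e+01,  7.06928736e-02,
        2.45281780e-02, -1.18860912e-04]), 'eef_pos': array([166.54461167, 523.89474248, 204.87776879]), 'eef_rot': array([ 3.08752677,  1.56958407, -1.93264838]), 'wrist_force': array([1.39546649, 0.20131707, 0.40735354]), 'moment': array([-0.05495316, -0.04853606, -0.00611806]), 'finger_gap': 94.11757983349301} 18.8
top {'fx': 393.00862877901335, 'fy': 393.00862877901335, 'cx': 252.93488610660035, 'cy': 190.40961759585304, 'eye': array([ 482.04109962,   57.19990006, 1077.76612815]), 'attitude': array([ 0.06135283, -0.02264369, -1.54747896])}
side {'fx': 455.2716079683182, 'fy': 455.2716079683182, 'cx': 248.68289721719626, 'cy': 185.66492255129018, 'eye': array([ 492.58188193, -700.63951881, 1016.32319026]), 'attitude': array([ 0.66454241, -0.01107295, -0.06494315])}
```

View pics/top0.png

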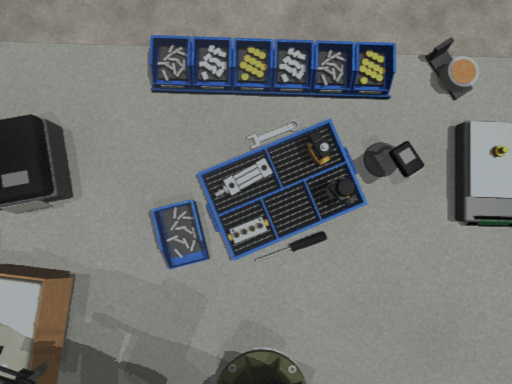

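View pics/side0.png

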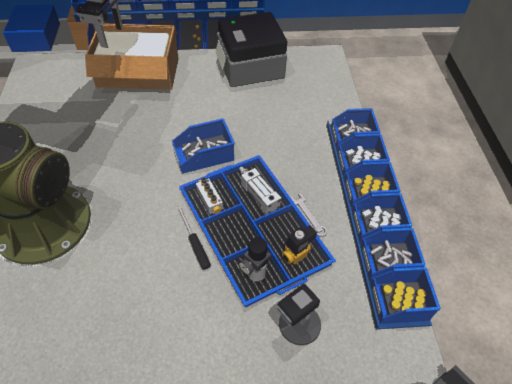

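Top view: the tray runs from about (198,175) to (367,202). The cylinder is at (245,178) with its rod towards the left, the valve at (320,148), and the spare bay is centred near (290,207). The manifold is at (248,230) and the filter at (344,188).

```bash
cat > h.py <<'E'
import numpy as np, cv2
from scipy.spatial.transform import Rotation as R
from cell import manip
def rot(a): return R.from_euler('xyz',a).as_matrix()
def ray(c,uv,fish=False):
    uv=np.atleast_2d(np.asarray(uv,float)); x=(uv[:,0]-c['cx'])/c['fx']; y=(uv[:,1]-c['cy'])/c['fy']
    if fish:
        r=np.hypot(x,y)+1e-9; d=np.c_[np.sin(r)*x/r,-np.sin(r)*y/r,-np.cos(r)]
    else: d=np.c_[x,-y,-np.ones(len(x))]
    return d@rot(c['attitude']).T
def plane(c,uv,z,fish=False):
    d=ray(c,uv,fish); e=np.asarray(c['eye']); return (e+d*((z-e[2])/d[:,2])[:,None])[:,:2]
def proj(c,P,fish=False):
    q=(np.atleast_2d(P)-c['eye'])@rot(c['attitude']); x,y,z=q[:,0],-q[:,1],-q[:,2]
    if fish:
        r=np.hypot(x,y)+1e-9; t=np.arctan2(r,z); return np.c_[c['cx']+c['fx']*t*x/r,c['cy']+c['fy']*t*y/r]
    return np.c_[c['cx']+c['fx']*x/z,c['cy']+c['fy']*y/z]
E
python3 - <<'E'
from h import *
for n,roi in (("top",(190,112,375,265)),("side",(176,150,336,310))):
    c=manip.camera(n); im=c["image"]; hsv=cv2.cvtColor(im,cv2.COLOR_RGB2HSV)
    m=cv2.inRange(hsv,(100,120,60),(125,255,255)); k=np.zeros_like(m); x0,y0,x1,y1=roi; k[y0:y1,x0:x1]=m[y0:y1,x0:x1]
    nn,l,st,_=cv2.connectedComponentsWithStats(k); i=1+np.argmax(st[1:,4]); print(n,st[i])
    p=np.argwhere(l==i)[:,::-1]; w=plane(c,p,25).astype(np.float32)
    print(cv2.minAreaRect(w), cv2.boxPoints(cv2.minAreaRect(w)).round(0).tolist())
    cr=im[y0:y1,x0:x1,::-1]; cv2.imwrite(f"pics/{n}_crop.png",cv2.resize(cr,None,fx=4,fy=4,interpolation=cv2.INTER_CUBIC)[:600])
# crop
c=manip.camera("top"); a=c["image"][130:220,205:365,::-1]
cv2.imwrite("pics/top_c.png",cv2.resize(a,None,fx=5,fy=5,interpolation=cv2.INTER_CUBIC))
E
```

```text
top [ 198  119  169  141 3043]
((554.8897094726562, -42.58442687988281), (252.20367431640625, 410.20159912109375), 24.034343719482422) [[356.0, 93.0], [523.0, -281.0], [754.0, -179.0], [587.0, 196.0]]
side [ 180  155  156  152 3493]
((557.6690673828125, -47.581329345703125), (254.10791015625, 410.6941223144531), 24.115312576293945) [[358.0, 88.0], [526.0, -287.0], [758.0, -183.0], [590.0, 192.0]]
```

View pics/top_c.png

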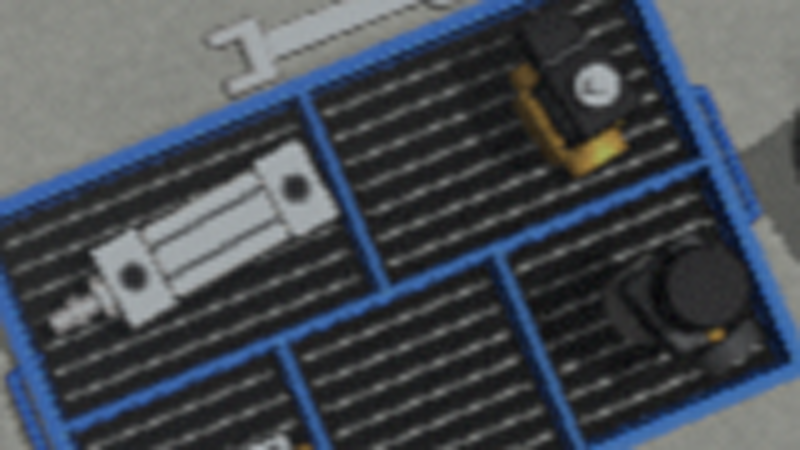

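```bash
python3 - <<'E'
from h import *
c=manip.camera("top")
f=lambda X,Y:[(X+.5)/5-.5+205,(Y+.5)/5-.5+130]
P={'c0':(386,291,25),'topdiv':(302,93,25),'Lend':(66,430,25),'Rend':(708,161,25),'d1':(281,346,25),'d2':(497,250,25),'plug+':(134,276,54.5),'plug-':(297,187,54.5),'rodtip':(55,322,30),'nut':(598,85,109),'brassL':(520,75,27),'brassR':(622,148,27),'knob':(708,285,145)}
W={k:plane(c,[f(x,y)],z)[0] for k,(x,y,z) in P.items()}
for k in W: print(k,W[k].round(0))
a=W['Lend']-W['Rend'];print('yaw',np.arctan2(-a[0],a[1]),np.linalg.norm(a)); a=W['topdiv']-W['c0'];print(np.arctan2(a[1],a[0]),np.linalg.norm(a))
a=W['plug+']-W['plug-'];print('cylyaw',np.arctan2(a[1],a[0]),np.linalg.norm(a))
print('scanner',plane(c,[[380,160]],0),plane(c,[[406,158]],155))
w=manip.camera("wrist"); s=manip.read_state(); r=R.from_euler('xyz',s['eef_rot']).as_matrix()
print('tool axes',r.round(3).tolist()); print('cam in tool',r.T@(w['eye']-s['eef_pos']), -(r.T@rot(w['attitude']))[:,2],w['fx'],w['cx'],w['cy'])
E
```

```text
c0 [556. -43.]
topdiv [662.   5.]
Lend [478. 127.]
Rend [ 631. -216.]
d1 [525.  13.]
d2 [ 580. -102.]
plug+ [559.  92.]
plug- [608.   8.]
rodtip [535. 134.]
nut [ 656. -139.]
brassL [ 675. -113.]
brassR [ 637. -169.]
knob [ 554. -186.]
yaw 0.4207635922959432 376.0178465727506
0.4208150144653899 116.3326085002482
cylyaw 2.097561691493573 97.25434017654042
scanner [[ 642.28288489 -317.14151944]] [[ 625.69789547 -325.78439756]]
tool axes [[-0.0, -0.953, 0.303], [-0.0, 0.303, 0.953], [-1.0, -0.0, -0.0]]
cam in tool [-178.62459246   76.00833947    0.48335445] [ 9.65344347e-01 -2.60979225e-01 -3.67889662e-04] 297.3186396354542 253.50235412761913 193.16798695245583
```

View pics/side_crop.png

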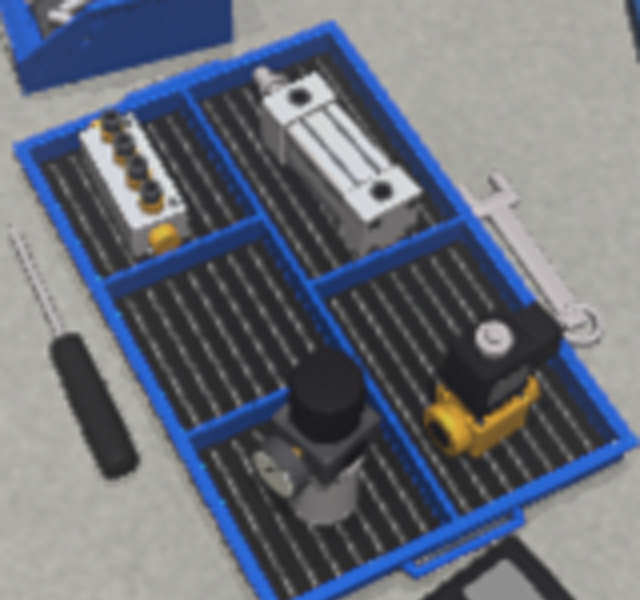

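```bash
python3 -m jog '[{"ty":-3.6,"tz":-2.8,"tx":-0.75},{"ty":-7.3,"tz":-5.6,"tx":-0.75},{"ty":-7.3,"tz":-5.6,"tx":-0.75},{"ty":-7.3,"tz":-5.6,"tx":-0.75},{"ty":-7.3,"tz":-5.6,"tx":-0.75},{"ty":-7.3,"tz":-5.6,"tx":-0.75},{"ty":-7.3,"tz":-5.6,"tx":-0.75},{"ty":-7.3,"tz":-5.6,"tx":-0.75},{"ty":-7.3,"tz":-5.6,"tx":-0.75},{"ty":-7.3,"tz":-5.6,"tx":-0.75},{"ty":-7.3,"tz":-5.6,"tx":-0.75},{"ty":-7.3,"tz":-5.6,"tx":-0.75}]' 30
python3 -m jog '[{"ty":-7.35,"tz":-5.6},{"ty":-7.35,"tz":-5.6},{"ty":-7.35,"tz":-5.6},{"ty":-7.35,"tz":-5.6},{"ty":-7.35,"tz":-5.6},{"ty":-7.35,"tz":-5.6},{"ty":-7.35,"tz":-5.6},{"ty":-7.35,"tz":-5.6},{"ty":-7.35,"tz":-5.6},{"ty":-7.35,"tz":-5.6},{"ty":-7.35,"tz":-5.6},{"ty":-7.35,"tz":-5.6}]'
python3 - <<'E'
from h import *
c=manip.camera("wrist"); im=c["image"]; print(manip.read_state()['joints'])
print('proj valve,cyl,tray,barrelC', proj(c,[[656,-139,109],[583.5,50,53],[556,-43,25]],True).round(0).tolist())
cv2.imwrite("pics/w1.png",cv2.resize(im[:,:,::-1],(800,600),interpolation=cv2.INTER_CUBIC))
E
```

```text
[ 1.19640654e+00  3.00003339e-01  1.52106809e+00  1.23770872e-05
  1.32071820e+00 -6.65590376e-02]
proj valve,cyl,tray,barrelC [[66.0, 444.0], [110.0, 418.0], [79.0, 401.0]]$[0]: bad value
$[0]: bad value
```

View pics/w1.png

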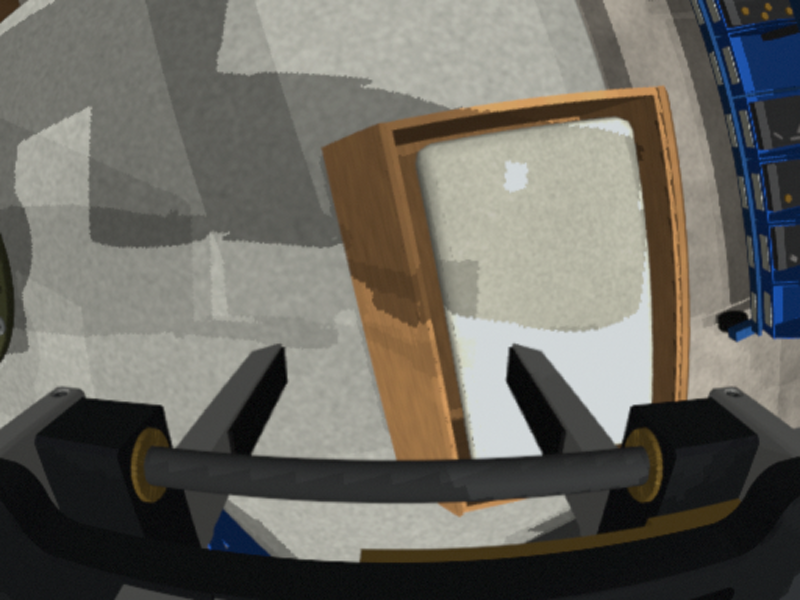

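The moves were refused, because each row needs all its keys. The picture is only of the start pose: no tray, with the fingers at the image bottom.

```bash
python3 -m jog '[{"grip":1,"ty":-8.95,"tz":-6.2,"tx":-1,"turn":0},{"grip":1,"ty":-8.95,"tz":-6.2,"tx":-1,"turn":0},{"grip":1,"ty":-8.95,"tz":-6.2,"tx":-1,"turn":0},{"grip":1,"ty":-8.95,"tz":-6.2,"tx":-1,"turn":0},{"grip":1,"ty":-8.95,"tz":-6.2,"tx":-1,"turn":0},{"grip":1,"ty":-8.95,"tz":-6.2,"tx":-1,"turn":0},{"grip":1,"ty":-8.95,"tz":-6.2,"tx":-1,"turn":0},{"grip":1,"ty":-8.95,"tz":-6.2,"tx":-1,"turn":0},{"grip":1,"ty":-8.95,"tz":-6.2,"tx":-1,"turn":0},{"grip":1,"ty":-8.95,"tz":-6.2,"tx":-1,"turn":0},{"grip":1,"ty":-8.95,"tz":-6.2,"tx":-1,"turn":0},{"grip":1,"ty":-8.95,"tz":-6.2,"tx":-1,"turn":0}]' 30 && python3 -m jog '[{"grip":1,"ty":-8.95,"tz":-6.2,"tx":0,"turn":0},{"grip":1,"ty":-8.95,"tz":-6.2,"tx":0,"turn":0},{"grip":1,"ty":-8.95,"tz":-6.2,"tx":0,"turn":0},{"grip":1,"ty":-8.95,"tz":-6.2,"tx":0,"turn":0},{"grip":1,"ty":-8.95,"tz":-6.2,"tx":0,"turn":0},{"grip":1,"ty":-8.95,"tz":-6.2,"tx":0,"turn":0},{"grip":1,"ty":-8.95,"tz":-6.2,"tx":0,"turn":0},{"grip":1,"ty":-8.95,"tz":-6.2,"tx":0,"turn":0},{"grip":1,"ty":-8.95,"tz":-6.2,"tx":0,"turn":0},{"grip":1,"ty":-8.95,"tz":-6.2,"tx":0,"turn":0},{"grip":1,"ty":-8.95,"tz":-6.2,"tx":0,"turn":0},{"grip":1,"ty":-8.95,"tz":-6.2,"tx":0,"turn":0}]' && python3 - <<'E'
from h import *
c=manip.camera("wrist"); im=c["image"]; print(manip.read_state()['joints'])
np.savez('w2.npz',**c)
print('proj valve,cyl,tray', proj(c,[[656,-139,109],[583.5,50,53],[556,-43,25]],True).round(0).tolist())
cv2.imwrite("pics/w2.png",cv2.resize(im[:,:,::-1],(800,600),interpolation=cv2.INTER_CUBIC))
E
```

```text
clock: 1.4
eef_pos: [434.6, 176.4, 245.7]
eef_rot: [-1.592, 1.57, -0.333]
wrist_force: [-0.6, 0.4, 0.2]
finger_gap: 94.0
clock: 2.4
eef_pos: [699.7, -168.1, 243.2]
eef_rot: [1.681, 1.569, 2.941]
wrist_force: [-0.4, 0.3, -0.4]
finger_gap: 93.9
[-2.84392738e-01  6.90173466e-01  8.65209320e-01  3.39836791e-05
  1.58814099e+00 -1.54586132e+00]
proj valve,cyl,tray [[267.0, 139.0], [385.0, 45.0], [310.0, 44.0]]
```

View pics/w2.png

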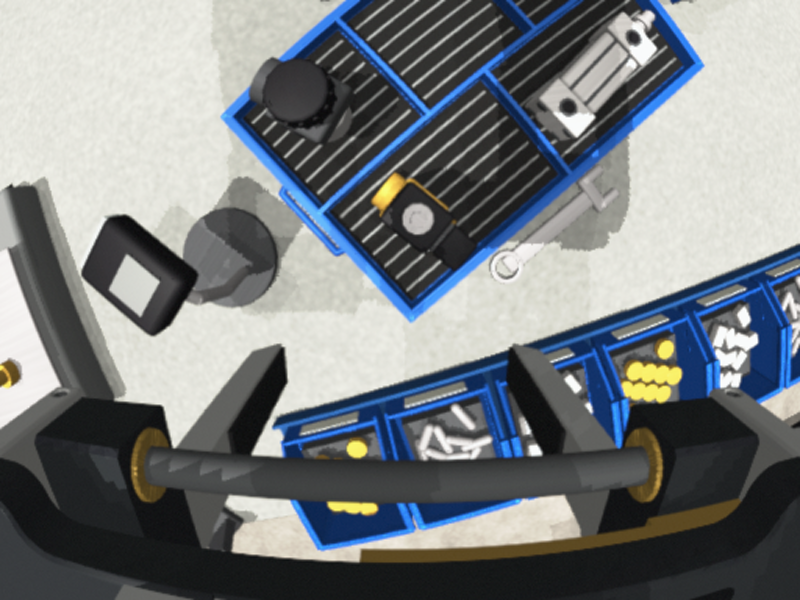

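Picture w2: the nut is at (418,217), exactly where the top-view fix projected it. The brass port is at (390,193), the plug end near (460,253), and the cylinder is upper right. I'll zoom in for the valve yaw.

```bash
python3 - <<'E'
from h import *
c=dict(np.load('w2.npz')); im=c['image']
g=im[108:178,228:318].astype(float); g=255*(np.clip(g/255,0,1))**0.5
cv2.imwrite("pics/w2c.png",cv2.resize(g[:,:,::-1].astype(np.uint8),None,fx=8,fy=8,interpolation=cv2.INTER_CUBIC))
E
```

```text
(no output)
```

View pics/w2c.png

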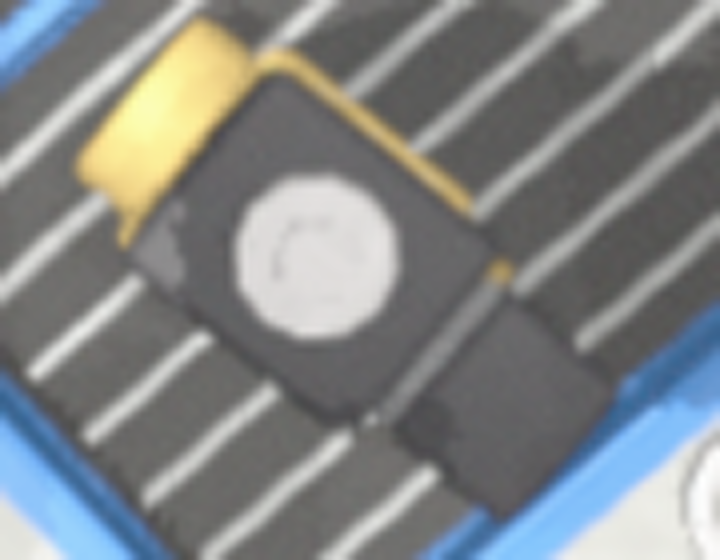

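Clear view: coil top corners at crop (278,72), (500,258), (362,425), (130,245), nut at (317,257), and the plug's far edge from (612,390) to (497,515).

```bash
python3 - <<'E'
from h import *
c=dict(np.load('w2.npz'))
f=lambda X,Y:[(X+.5)/8-.5+228,(Y+.5)/8-.5+108]
C=plane(c,[f(278,72),f(500,258),f(362,425),f(130,245)],97,True); print(C.round(1).tolist())
n=lambda i,j:(np.linalg.norm(C[i]-C[j]).round(1),np.arctan2(*(C[j]-C[i])[::-1]).round(3))
print('x edges',n(0,1),n(3,2),'y edges',n(0,3),n(1,2)); print('centre',C.mean(0),'nut',plane(c,[f(317,257)],109,True))
P=plane(c,[f(612,390),f(497,515)],84,True); print('plug end',P.round(1).tolist(),np.arctan2(*(P.mean(0)-C.mean(0))[::-1]),np.linalg.norm(P.mean(0)-C.mean(0)))
# tray & cylinder, from 800x600 view
g=lambda X,Y:[(X+.5)*.64-.5,(Y+.5)*.64-.5]
T=plane(c,[g(487,72),g(567,172),g(325,213)],25,True); print('T0,div end,Rend',T.round(1).tolist())
Q=plane(c,[g(633,38),g(568,107)],54.5,True);a=Q[0]-Q[1]; print('cyl plugs',Q.round(1).tolist(),np.arctan2(a[1],a[0]),np.linalg.norm(a),Q.mean(0))
# filter knob
print('knob',plane(c,[g(297,90)],145,True),'scan foot',plane(c,[g(230,257)],8,True),'head',plane(c,[g(140,273)],155,True))
def loc(p): d=np.array(p)-[556,-43]; t=.4208; return (d[0]*np.cos(t)+d[1]*np.sin(t)).round(1),(-d[0]*np.sin(t)+d[1]*np.cos(t)).round(1)
print('local valve',loc(C.mean(0)),'cyl',loc(Q.mean(0)),'knob',loc([554,-186]),'head',loc([626,-326]))
E
```

```text
[[632.0, -135.9], [665.4, -114.6], [681.9, -139.6], [648.4, -162.3]]
x edges (np.float64(39.6), np.float64(0.57)) (np.float64(40.5), np.float64(0.597)) y edges (np.float64(31.1), np.float64(-1.015)) (np.float64(30.0), np.float64(-0.987))
centre [ 656.92497926 -138.10410894] nut [[ 656.67413535 -138.76274983]]
plug end [[690.0, -103.2], [702.6, -124.5]] 0.5520498950310785 46.242022097122735
T0,div end,Rend [[559.2, -41.3], [662.1, 2.4], [635.0, -211.3]]
cyl plugs [[559.7, 91.5], [607.8, 8.6]] 2.0965423729994153 95.89799015829375 [583.78254851  50.04037535]
knob [[ 555.81193679 -183.61117443]] scan foot [[ 643.58527697 -314.33396141]] head [[ 625.97186515 -319.79411842]]
local valve (np.float64(53.3), np.float64(-128.0)) cyl (np.float64(63.4), np.float64(73.6)) knob (np.float64(-60.2), np.float64(-129.7)) head (np.float64(-51.7), np.float64(-286.9))
```

```bash
python3 -m jog '[{"grip":1,"ty":1.25,"tz":0.38,"tx":1,"turn":21.6},{"grip":1,"ty":1.25,"tz":0.38,"tx":1.5,"turn":21.6},{"grip":1,"ty":1.25,"tz":0.38,"tx":1.5,"turn":21.6},{"grip":1,"ty":1.25,"tz":0.38,"tx":1.5,"turn":21.6},{"grip":1,"ty":1.25,"tz":0.38,"tx":1.5,"turn":21.6},{"grip":1,"ty":1.25,"tz":0.38,"tx":1.5,"turn":21.6},{"grip":1,"ty":1.25,"tz":0.38,"tx":1.5,"turn":21.6},{"grip":1,"ty":1.25,"tz":0.38,"tx":1.5,"turn":21.6},{"grip":1,"ty":1.25,"tz":0.38,"tx":1.5,"turn":21.6},{"grip":1,"ty":1.25,"tz":0.38,"tx":1.5,"turn":21.6},{"grip":1,"ty":1.25,"tz":0.38,"tx":1.5,"turn":21.6},{"grip":1,"ty":1.25,"tz":0.38,"tx":1.5,"turn":21.6}]'
python3 -m jog '[{"grip":1,"ty":0,"tz":0,"tx":0,"turn":7.3},{"grip":1,"ty":0,"tz":0,"tx":0,"turn":7.3},{"grip":1,"ty":0,"tz":0,"tx":0,"turn":7.3},{"grip":1,"ty":0,"tz":0,"tx":0,"turn":7.3},{"grip":1,"ty":0,"tz":0,"tx":0,"turn":7.3},{"grip":1,"ty":0,"tz":0,"tx":0,"turn":7.3},{"grip":1,"ty":0,"tz":0,"tx":0,"turn":7.3},{"grip":1,"ty":0,"tz":0,"tx":0,"turn":7.3},{"grip":1,"ty":0,"tz":0,"tx":0,"turn":7.3}]'
cat >> h.py <<'E'
def goto(x,y,z,a):
    "print the shift, in the move's units, to bring the TCP to x,y,z with jaw angle a (half turns not folded)"
    s=manip.read_state(); r=rot(s['eef_rot']); t=r.T@(np.array([x,y,z])-s['eef_pos'])/40
    za=np.arctan2(r[1,2],r[0,2]); d=(za-a+np.pi)%(2*np.pi)-np.pi
    print('pos',s['eef_pos'].round(1),'jaw',za.round(3),'gap',s['finger_gap'].round(1),'j6',s['joints'][5].round(2),'F',s['wrist_force'].round(1),'tx,ty,tz',t.round(3),'turn',np.degrees(d).round(2)/6,'tilt',r[:,0].round(3))
E
python3 -c "
from h import *
goto(656.7,-138.5,60,-0.999)"
```

```text
clock: 3.45
eef_pos: [655.3, -134.0, 185.9]
eef_rot: [0.512, 1.57, 0.288]
wrist_force: [-0.1, 0.1, -0.9]
finger_gap: 94.0
clock: 4.2
eef_pos: [655.5, -135.0, 185.7]
eef_rot: [1.039, 1.571, 0.06]
wrist_force: [0.6, -0.6, 0.8]
finger_gap: 94.1Traceback (most recent call last):
  File "<string>", line 3, in <module>
    goto(656.7,-138.5,60,-0.999)
    ~~~~^^^^^^^^^^^^^^^^^^^^^^^^
  File "h.py", line 22, in goto
    print('pos',s['eef_pos'].round(1),'jaw',za.round(3),'gap',s['finger_gap'].round(1),'j6',s['joints'][5].round(2),'F',s['wrist_force'].round(1),'tx,ty,tz',t.round(3),'turn',np.degrees(d).round(2)/6,'tilt',r[:,0].round(3))
                                                              ^^^^^^^^^^^^^^^^^^^^^
AttributeError: 'float' object has no attribute 'round'
```

```bash
sed -i "s/s\['finger_gap'\].round(1)/round(s['finger_gap'],1)/" h.py; python3 -c "
from h import *
goto(656.7,-138.5,60,-0.999)"
```

```text
pos [ 655.5 -135.   185.7] jaw -0.979 gap 94.1 j6 0.72 F [ 0.6 -0.6  0.8] tx,ty,tz [ 3.144 -0.025  0.09 ] turn 0.19166666666666665 tilt [ 0.  0. -1.]
```

```bash
python3 -m jog '[{"grip":1,"tx":0.3,"ty":-0.03,"tz":0.09,"turn":0.2},{"grip":1,"tx":0.8,"ty":-0.03,"tz":0.09,"turn":0.2},{"grip":1,"tx":1.4,"ty":-0.03,"tz":0.09,"turn":0.2},{"grip":1,"tx":2.0,"ty":-0.03,"tz":0.09,"turn":0.2},{"grip":1,"tx":2.5,"ty":-0.03,"tz":0.09,"turn":0.2},{"grip":1,"tx":2.9,"ty":-0.03,"tz":0.09,"turn":0.2},{"grip":1,"tx":3.14,"ty":-0.03,"tz":0.09,"turn":0.2},{"grip":1,"tx":3.14,"ty":-0.03,"tz":0.09,"turn":0.2},{"grip":1,"tx":3.14,"ty":-0.03,"tz":0.09,"turn":0.2}]' 
python3 -m jog '[{"grip":0.3,"tx":0,"ty":0,"tz":0,"turn":0},{"grip":0.3,"tx":0,"ty":0,"tz":0,"turn":0},{"grip":0.3,"tx":0,"ty":0,"tz":0,"turn":0},{"grip":0.3,"tx":0,"ty":0,"tz":0,"turn":0},{"grip":0.3,"tx":0,"ty":0,"tz":0,"turn":0},{"grip":0.3,"tx":0,"ty":0,"tz":0,"turn":0},{"grip":0.3,"tx":0,"ty":0,"tz":0,"turn":0},{"grip":0.3,"tx":0,"ty":0,"tz":0,"turn":0},{"grip":0.3,"tx":0,"ty":0,"tz":0,"turn":0},{"grip":0.3,"tx":0,"ty":0,"tz":0,"turn":0},{"grip":0.3,"tx":0,"ty":0,"tz":0,"turn":0},{"grip":0.3,"tx":0,"ty":0,"tz":0,"turn":0}]' 40
```

```text
clock: 4.95
eef_pos: [656.6, -139.6, 59.8]
eef_rot: [-2.298, 1.57, 2.981]
wrist_force: [0.4, -0.0, 0.9]
finger_gap: 94.1
clock: 5.95
eef_pos: [656.6, -139.5, 59.8]
eef_rot: [-1.648, 1.571, -2.653]
wrist_force: [1.1, 0.7, -0.6]
finger_gap: 35.9
```

```bash
python3 -m jog '[{"grip":0.2,"tx":-0.2,"ty":0,"tz":0,"turn":0},{"grip":0.2,"tx":-0.6,"ty":0,"tz":0,"turn":0},{"grip":0.2,"tx":-1.1,"ty":0,"tz":0,"turn":0},{"grip":0.2,"tx":-1.5,"ty":0,"tz":0,"turn":0},{"grip":0.2,"tx":-1.6,"ty":-0.1,"tz":-0.2,"turn":-0.3},{"grip":0.2,"tx":-1.6,"ty":-0.3,"tz":-0.5,"turn":-1},{"grip":0.2,"tx":-1.6,"ty":-0.6,"tz":-0.9,"turn":-2},{"grip":0.2,"tx":-1.6,"ty":-0.9,"tz":-1.4,"turn":-3},{"grip":0.2,"tx":-1.6,"ty":-1.2,"tz":-1.9,"turn":-4},{"grip":0.2,"tx":-1.6,"ty":-1.5,"tz":-2.4,"turn":-5},{"grip":0.2,"tx":-1.6,"ty":-1.8,"tz":-2.8,"turn":-6},{"grip":0.2,"tx":-1.6,"ty":-2.05,"tz":-3.2,"turn":-7}]' 40
python3 -c "
from h import *
goto(501.2,-67.5,60,0.42)"
```

```text
clock: 6.95
eef_pos: [517.1, -74.9, 123.6]
eef_rot: [-3.061, 1.569, 2.956]
wrist_force: [-0.2, -0.6, -7.4]
finger_gap: 35.9
pos [517.1 -74.9 123.6] jaw -0.266 gap 35.9 j6 0.05 F [-0.2 -0.6 -7.4] tx,ty,tz [ 1.59   0.074 -0.43 ] turn -6.555 tilt [-0.002  0.    -1.   ]
```

```bash
python3 -m jog '[{"grip":0.2,"tx":0,"ty":0.05,"tz":-0.2,"turn":-1},{"grip":0.2,"tx":0,"ty":0.07,"tz":-0.35,"turn":-2},{"grip":0.2,"tx":0,"ty":0.07,"tz":-0.43,"turn":-3},{"grip":0.2,"tx":0,"ty":0.07,"tz":-0.43,"turn":-4},{"grip":0.2,"tx":0,"ty":0.07,"tz":-0.43,"turn":-5},{"grip":0.2,"tx":0.2,"ty":0.07,"tz":-0.43,"turn":-5.8},{"grip":0.2,"tx":0.5,"ty":0.07,"tz":-0.43,"turn":-6.3},{"grip":0.2,"tx":0.8,"ty":0.07,"tz":-0.43,"turn":-6.55},{"grip":0.2,"tx":1.1,"ty":0.07,"tz":-0.43,"turn":-6.55},{"grip":0.2,"tx":1.3,"ty":0.07,"tz":-0.43,"turn":-6.55},{"grip":0.2,"tx":1.4,"ty":0.07,"tz":-0.43,"turn":-6.55},{"grip":0.2,"tx":1.45,"ty":0.07,"tz":-0.43,"turn":-6.55}]'
python3 -c "
from h import *
goto(501.2,-67.5,60,0.42)"
```

```text
clock: 7.95
eef_pos: [502.7, -68.1, 65.4]
eef_rot: [2.528, 1.57, 2.942]
wrist_force: [-0.1, -0.3, -6.9]
finger_gap: 35.9
pos [502.7 -68.1  65.4] jaw 0.414 gap 35.9 j6 -0.62 F [-0.1 -0.3 -6.9] tx,ty,tz [ 0.135  0.028 -0.029] turn -0.05666666666666667 tilt [-0.001  0.    -1.   ]
```

```bash
python3 -m jog '[{"grip":0.2,"tx":0.03,"ty":0,"tz":0,"turn":0},{"grip":0.2,"tx":0.06,"ty":0,"tz":0,"turn":0},{"grip":0.2,"tx":0.09,"ty":0,"tz":0,"turn":0},{"grip":0.2,"tx":0.11,"ty":0,"tz":0,"turn":0},{"grip":0.2,"tx":0.13,"ty":0,"tz":0,"turn":0},{"grip":0.2,"tx":0.13,"ty":0,"tz":0,"turn":0},{"grip":0.2,"tx":0.13,"ty":0,"tz":0,"turn":0}]'
```

```text
clock: 8.53
eef_pos: [503.0, -68.1, 60.7]
eef_rot: [-0.437, 1.571, -0.023]
wrist_force: [-0.2, 0.6, -7.4]
finger_gap: 35.6
```

```bash
python3 -m jog '[{"grip":0.2,"tx":0.01,"ty":0,"tz":0,"turn":0},{"grip":0.2,"tx":0.02,"ty":0,"tz":0,"turn":0},{"grip":0.2,"tx":0.03,"ty":0,"tz":0,"turn":0},{"grip":0.2,"tx":0.03,"ty":0,"tz":0,"turn":0}]'; python3 -m jog '[{"grip":0.2,"tx":0.01,"ty":0,"tz":0,"turn":0},{"grip":0.2,"tx":0.02,"ty":0,"tz":0,"turn":0},{"grip":0.2,"tx":0.02,"ty":0,"tz":0,"turn":0}]'
```

```text
clock: 8.87
eef_pos: [503.1, -68.2, 59.8]
eef_rot: [-0.715, 1.571, -0.301]
wrist_force: [-1.8, -0.2, -1.9]
finger_gap: 35.7
clock: 9.12
eef_pos: [503.1, -68.2, 59.7]
eef_rot: [-0.877, 1.57, -0.463]
wrist_force: [-6.6, 1.6, 11.3]
finger_gap: 35.8
```

```bash
python3 -m jog '[{"grip":0.68,"tx":-0.02,"ty":0,"tz":0,"turn":0},{"grip":0.68,"tx":-0.02,"ty":0,"tz":0,"turn":0},{"grip":0.68,"tx":-0.02,"ty":0,"tz":0,"turn":0},{"grip":0.68,"tx":-0.02,"ty":0,"tz":0,"turn":0},{"grip":0.68,"tx":-0.02,"ty":0,"tz":0,"turn":0},{"grip":0.68,"tx":-0.4,"ty":0,"tz":0,"turn":0},{"grip":0.68,"tx":-1,"ty":0,"tz":0,"turn":0},{"grip":0.68,"tx":-1.8,"ty":0,"tz":0,"turn":0},{"grip":0.68,"tx":-2.4,"ty":0,"tz":0,"turn":0},{"grip":0.68,"tx":-2.6,"ty":0,"tz":0,"turn":0},{"grip":0.68,"tx":-2.6,"ty":0,"tz":0,"turn":0}]'
python3 - <<'E'
from h import *
goto(583.6,50,100,0.526)
c=manip.camera("top"); a=c["image"][110:260,195:370,::-1]
cv2.imwrite("pics/t3.png",cv2.resize(a,None,fx=4,fy=4,interpolation=cv2.INTER_CUBIC))
E
```

```text
clock: 10.03
eef_pos: [503.8, -68.3, 164.3]
eef_rot: [-0.615, 1.567, -0.201]
wrist_force: [0.4, -0.3, -0.0]
finger_gap: 63.7
pos [503.8 -68.3 164.3] jaw 0.414 gap 63.7 j6 -0.62 F [ 0.4 -0.3 -0. ] tx,ty,tz [1.612 1.907 3.012] turn -1.0666666666666667 tilt [ 0.003 -0.001 -1.   ]
```

```bash
python3 -m jog '[{"grip":0.68,"tx":0,"ty":0.3,"tz":0.5,"turn":-0.5},{"grip":0.68,"tx":0,"ty":0.8,"tz":1.2,"turn":-1},{"grip":0.68,"tx":0.2,"ty":1.3,"tz":2,"turn":-1.07},{"grip":0.68,"tx":0.6,"ty":1.7,"tz":2.7,"turn":-1.07},{"grip":0.68,"tx":1.1,"ty":1.9,"tz":3.0,"turn":-1.07},{"grip":0.68,"tx":1.6,"ty":1.91,"tz":3.01,"turn":-1.07},{"grip":0.68,"tx":1.6,"ty":1.91,"tz":3.01,"turn":-1.07},{"grip":0.68,"tx":1.6,"ty":1.91,"tz":3.01,"turn":-1.07}]'
python3 - <<'E'
from h import *
goto(583.6,50,12,0.526)
c=manip.camera("wrist"); 
print('proj plugs,tips', proj(c,[[559.3,91.8,54.5],[607.9,8.3,54.5],[573.6,44.2,49],[593.6,55.8,49]],True).round(0).tolist())
cv2.imwrite("pics/w3.png",cv2.resize(c["image"][:,:,::-1],(800,600),interpolation=cv2.INTER_CUBIC))
E
```

```text
clock: 10.75
eef_pos: [581.3, 50.2, 96.6]
eef_rot: [2.651, 1.567, -3.106]
wrist_force: [0.0, -0.1, 1.2]
finger_gap: 63.9
pos [581.3  50.2  96.6] jaw 0.526 gap 63.9 j6 -0.5 F [ 0.  -0.1  1.2] tx,ty,tz [ 2.115 -0.037  0.055] turn 0.0033333333333333335 tilt [-0.004 -0.    -1.   ]
proj plugs,tips [[256.0, 154.0], [256.0, 269.0], [241.0, 213.0], [270.0, 213.0]]
```

View pics/w3.png

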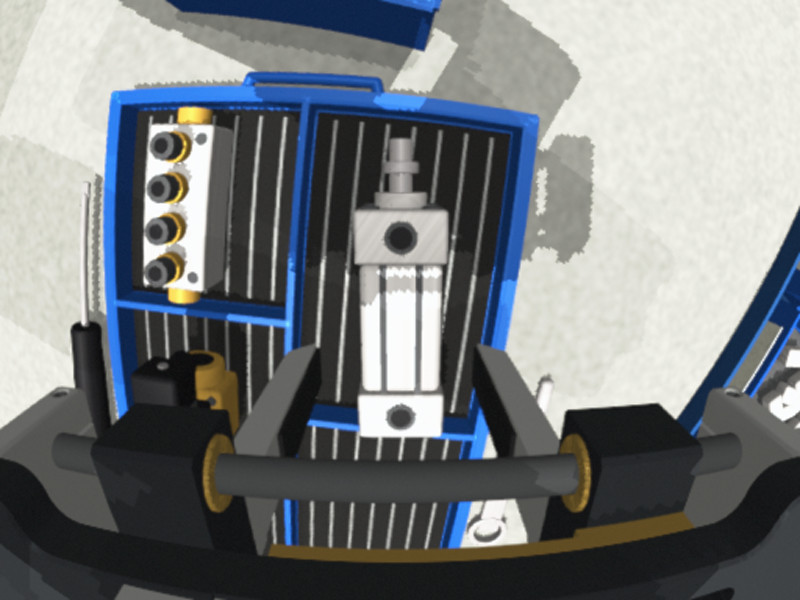

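The cylinder is upright in view and centred between the fingers. Its plugs at (400,238) and (400,417) match the predictions, and the valve stands in the spare bay at lower left. Now I'll descend and grip.

```bash
python3 -m jog '[{"grip":0.68,"tx":0.2,"ty":-0.04,"tz":0.05,"turn":0},{"grip":0.68,"tx":0.6,"ty":-0.04,"tz":0.05,"turn":0},{"grip":0.68,"tx":1.0,"ty":-0.04,"tz":0.05,"turn":0},{"grip":0.68,"tx":1.4,"ty":-0.04,"tz":0.05,"turn":0},{"grip":0.68,"tx":1.7,"ty":-0.04,"tz":0.05,"turn":0},{"grip":0.68,"tx":1.95,"ty":-0.04,"tz":0.05,"turn":0},{"grip":0.68,"tx":2.08,"ty":-0.04,"tz":0.05,"turn":0},{"grip":0.68,"tx":2.08,"ty":-0.04,"tz":0.05,"turn":0},{"grip":0.68,"tx":2.08,"ty":-0.04,"tz":0.05,"turn":0},{"grip":0.68,"tx":2.08,"ty":-0.04,"tz":0.05,"turn":0}]'
python3 -m jog '[{"grip":0.3,"tx":0,"ty":0,"tz":0,"turn":0},{"grip":0.3,"tx":0,"ty":0,"tz":0,"turn":0},{"grip":0.3,"tx":0,"ty":0,"tz":0,"turn":0},{"grip":0.3,"tx":0,"ty":0,"tz":0,"turn":0},{"grip":0.3,"tx":0,"ty":0,"tz":0,"turn":0},{"grip":0.3,"tx":0,"ty":0,"tz":0,"turn":0},{"grip":0.3,"tx":0,"ty":0,"tz":0,"turn":0},{"grip":0.3,"tx":0,"ty":0,"tz":0,"turn":0}]' 45
python3 -c "
from h import *
goto(583.6,50,12,0.526)"
```

```text
clock: 11.63
eef_pos: [585.5, 49.9, 16.3]
eef_rot: [-0.493, 1.569, 0.034]
wrist_force: [0.6, -0.0, 0.3]
finger_gap: 64.0
clock: 12.3
eef_pos: [584.8, 49.8, 15.7]
eef_rot: [-3.122, 1.57, -2.596]
wrist_force: [-4.8, -1.7, 5.3]
finger_gap: 41.7
pos [584.8  49.8  15.7] jaw 0.526 gap 41.7 j6 -0.5 F [-4.8 -1.7  5.3] tx,ty,tz [ 0.093  0.02  -0.024] turn 0.0033333333333333335 tilt [-0. -0. -1.]
```

```bash
python3 -m jog '[{"grip":0.25,"tx":-0.1,"ty":0,"tz":0,"turn":0},{"grip":0.25,"tx":-0.4,"ty":0,"tz":0,"turn":0},{"grip":0.25,"tx":-0.8,"ty":0,"tz":0,"turn":0},{"grip":0.25,"tx":-1.2,"ty":0,"tz":0,"turn":0},{"grip":0.25,"tx":-1.5,"ty":-0.1,"tz":0,"turn":0},{"grip":0.25,"tx":-1.7,"ty":-0.4,"tz":0,"turn":0.1},{"grip":0.25,"tx":-1.7,"ty":-0.9,"tz":-0.1,"turn":0.2},{"grip":0.25,"tx":-1.7,"ty":-1.5,"tz":-0.15,"turn":0.4},{"grip":0.25,"tx":-1.7,"ty":-2.1,"tz":-0.2,"turn":0.6},{"grip":0.25,"tx":-1.7,"ty":-2.7,"tz":-0.3,"turn":0.8},{"grip":0.25,"tx":-1.7,"ty":-3.3,"tz":-0.36,"turn":1},{"grip":0.25,"tx":-1.7,"ty":-3.8,"tz":-0.4,"turn":1}]' 45
python3 -c "
from h import *
goto(662.4,-119.1,16,0.4208)"
```

```text
clock: 13.3
eef_pos: [647.9, -92.0, 83.4]
eef_rot: [2.874, 1.57, -2.991]
wrist_force: [0.2, 0.5, -5.7]
finger_gap: 41.6
pos [647.9 -92.   83.4] jaw 0.419 gap 41.6 j6 -0.62 F [ 0.2  0.5 -5.7] tx,ty,tz [ 1.685 -0.768  0.057] turn -0.02 tilt [-0. -0. -1.]
```

```bash
python3 -m jog '[{"grip":0.25,"tx":0,"ty":-0.35,"tz":0.05,"turn":0},{"grip":0.25,"tx":0,"ty":-0.6,"tz":0.05,"turn":0},{"grip":0.25,"tx":0,"ty":-0.75,"tz":0.05,"turn":0},{"grip":0.25,"tx":0,"ty":-0.77,"tz":0.05,"turn":0},{"grip":0.25,"tx":0.2,"ty":-0.77,"tz":0.05,"turn":0},{"grip":0.25,"tx":0.5,"ty":-0.77,"tz":0.05,"turn":0},{"grip":0.25,"tx":0.8,"ty":-0.77,"tz":0.05,"turn":0},{"grip":0.25,"tx":1.0,"ty":-0.77,"tz":0.05,"turn":0},{"grip":0.25,"tx":1.2,"ty":-0.77,"tz":0.05,"turn":0},{"grip":0.25,"tx":1.35,"ty":-0.77,"tz":0.05,"turn":0},{"grip":0.25,"tx":1.45,"ty":-0.77,"tz":0.05,"turn":0},{"grip":0.25,"tx":1.52,"ty":-0.77,"tz":0.05,"turn":0}]'
python3 -c "
from h import *
goto(662.4,-119.1,16,0.4208)"
```

```text
clock: 14.3
eef_pos: [661.9, -116.8, 22.1]
eef_rot: [2.482, 1.57, 2.903]
wrist_force: [0.9, -0.1, -5.5]
finger_gap: 41.6
pos [ 661.9 -116.8   22.1] jaw 0.422 gap 41.6 j6 -0.65 F [ 0.9 -0.1 -5.5] tx,ty,tz [ 0.152 -0.059 -0.012] turn 0.008333333333333333 tilt [-0.  0. -1.]
```

```bash
python3 -m jog '[{"grip":0.25,"tx":0.03,"ty":0,"tz":0,"turn":0},{"grip":0.25,"tx":0.06,"ty":0,"tz":0,"turn":0},{"grip":0.25,"tx":0.09,"ty":0,"tz":0,"turn":0},{"grip":0.25,"tx":0.11,"ty":0,"tz":0,"turn":0},{"grip":0.25,"tx":0.12,"ty":0,"tz":0,"turn":0},{"grip":0.25,"tx":0.12,"ty":0,"tz":0,"turn":0},{"grip":0.25,"tx":0.12,"ty":0,"tz":0,"turn":0}]'
python3 -m jog '[{"grip":0.25,"tx":0.01,"ty":0,"tz":0,"turn":0},{"grip":0.25,"tx":0.02,"ty":0,"tz":0,"turn":0},{"grip":0.25,"tx":0.03,"ty":0,"tz":0,"turn":0},{"grip":0.25,"tx":0.03,"ty":0,"tz":0,"turn":0}]'
```

```text
clock: 14.88
eef_pos: [662.0, -116.9, 18.0]
eef_rot: [-0.582, 1.571, -0.161]
wrist_force: [0.3, -0.7, -6.3]
finger_gap: 41.7
clock: 15.22
eef_pos: [661.9, -116.9, 16.5]
eef_rot: [2.545, 1.571, 2.967]
wrist_force: [0.1, -0.9, -6.3]
finger_gap: 41.7
```

```bash
python3 -m jog '[{"grip":0.25,"tx":0.01,"ty":0,"tz":0,"turn":0},{"grip":0.25,"tx":0.02,"ty":0,"tz":0,"turn":0},{"grip":0.25,"tx":0.02,"ty":0,"tz":0,"turn":0},{"grip":0.25,"tx":0.02,"ty":0,"tz":0,"turn":0}]'
python3 -m jog '[{"grip":0.25,"tx":0.01,"ty":0,"tz":0,"turn":0},{"grip":0.25,"tx":0.01,"ty":0,"tz":0,"turn":0},{"grip":0.25,"tx":0.01,"ty":0,"tz":0,"turn":0}]'
```

```text
clock: 15.55
eef_pos: [661.9, -116.9, 15.8]
eef_rot: [2.288, 1.571, 2.71]
wrist_force: [0.6, -0.0, -6.0]
finger_gap: 41.6
clock: 15.8
eef_pos: [662.0, -116.9, 15.8]
eef_rot: [-1.03, 1.571, -0.608]
wrist_force: [-2.5, 0.8, -1.0]
finger_gap: 41.6
```

```bash
python3 -m jog '[{"grip":0.25,"tx":0.01,"ty":0,"tz":0,"turn":0},{"grip":0.25,"tx":0.01,"ty":0,"tz":0,"turn":0},{"grip":0.66,"tx":0.0,"ty":0,"tz":0,"turn":0},{"grip":0.66,"tx":0,"ty":0,"tz":0,"turn":0},{"grip":0.66,"tx":0,"ty":0,"tz":0,"turn":0},{"grip":0.66,"tx":0,"ty":0,"tz":0,"turn":0},{"grip":0.66,"tx":0,"ty":0,"tz":0,"turn":0},{"grip":0.66,"tx":-0.3,"ty":0,"tz":0,"turn":0},{"grip":0.66,"tx":-0.8,"ty":0,"tz":0,"turn":0},{"grip":0.66,"tx":-1.6,"ty":0,"tz":0,"turn":0},{"grip":0.66,"tx":-2.4,"ty":0,"tz":0,"turn":0},{"grip":0.66,"tx":-3.2,"ty":0,"tz":0,"turn":0}]'
python3 -m jog '[{"grip":0.7,"tx":-0.5,"ty":0,"tz":0,"turn":0},{"grip":0.7,"tx":-0.7,"ty":0,"tz":0,"turn":0},{"grip":0.7,"tx":-0.7,"ty":0,"tz":0,"turn":0}]'
python3 -c "
from h import *
goto(503.1,-68.2,60,0.414)"
```

```text
clock: 16.8
eef_pos: [661.8, -116.8, 145.9]
eef_rot: [-0.667, 1.57, -0.246]
wrist_force: [-0.0, 0.3, -0.7]
finger_gap: 61.7
clock: 17.05
eef_pos: [662.6, -117.0, 174.0]
eef_rot: [-0.651, 1.567, -0.229]
wrist_force: [0.4, -0.4, -0.4]
finger_gap: 65.9
pos [ 662.6 -117.   174. ] jaw 0.422 gap 65.9 j6 -0.65 F [ 0.4 -0.4 -0.4] tx,ty,tz [ 2.835  2.751 -3.147] turn 0.07333333333333333 tilt [ 0.004 -0.001 -1.   ]
```

```bash
python3 -m jog '[{"grip":0.7,"tx":0,"ty":0.3,"tz":-0.3,"turn":0.07},{"grip":0.7,"tx":0,"ty":0.9,"tz":-1,"turn":0.07},{"grip":0.7,"tx":0,"ty":1.5,"tz":-1.7,"turn":0.07},{"grip":0.7,"tx":0,"ty":2.1,"tz":-2.4,"turn":0.07},{"grip":0.7,"tx":0,"ty":2.6,"tz":-3,"turn":0.07},{"grip":0.7,"tx":0.3,"ty":2.75,"tz":-3.15,"turn":0.07},{"grip":0.7,"tx":0.3,"ty":2.75,"tz":-3.15,"turn":0.07},{"grip":0.7,"tx":0.3,"ty":2.75,"tz":-3.15,"turn":0.07},{"grip":0.7,"tx":0.3,"ty":2.75,"tz":-3.15,"turn":0.07}]'
python3 - <<'E'
from h import *
goto(503.1,-68.2,60,0.414)
for n in("top","side"):
    c=manip.camera(n)
    if n=="side": cv2.imwrite("pics/s4.png",cv2.resize(c["image"][150:310,176:346,::-1],None,fx=3.5,fy=3.5,interpolation=cv2.INTER_CUBIC))
E
```

```text
clock: 17.8
eef_pos: [502.6, -68.3, 159.1]
eef_rot: [2.522, 1.57, 2.936]
wrist_force: [0.7, 0.6, 0.1]
finger_gap: 65.7
pos [502.6 -68.3 159.1] jaw 0.414 gap 65.7 j6 -0.62 F [0.7 0.6 0.1] tx,ty,tz [ 2.479 -0.004  0.014] turn 0.0 tilt [-0.001  0.    -1.   ]
```

View pics/s4.png

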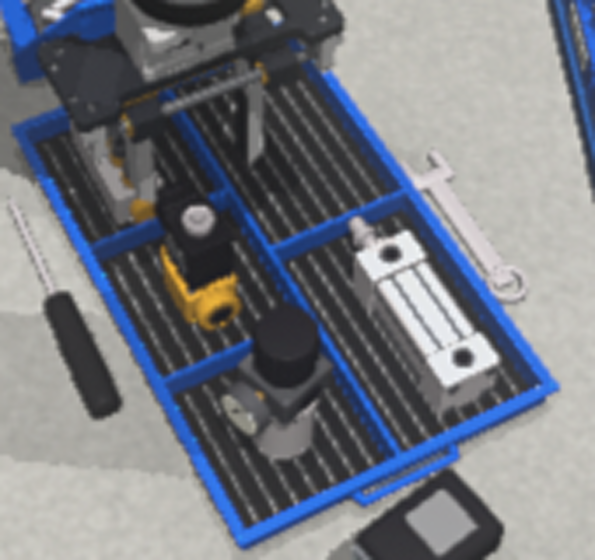

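Side view: the cylinder lies flat in the right-hand long bay, rod tip (355,225) short of the divider, and the valve stands upright in the spare bay. I'll fetch the valve.

```bash
python3 -m jog '[{"grip":0.7,"tx":0.3,"ty":0,"tz":0.01,"turn":0},{"grip":0.7,"tx":0.8,"ty":0,"tz":0.01,"turn":0},{"grip":0.7,"tx":1.4,"ty":0,"tz":0.01,"turn":0},{"grip":0.7,"tx":1.9,"ty":0,"tz":0.01,"turn":0},{"grip":0.7,"tx":2.3,"ty":0,"tz":0.01,"turn":0},{"grip":0.7,"tx":2.45,"ty":0,"tz":0.01,"turn":0},{"grip":0.7,"tx":2.45,"ty":0,"tz":0.01,"turn":0},{"grip":0.7,"tx":2.45,"ty":0,"tz":0.01,"turn":0},{"grip":0.7,"tx":2.45,"ty":0,"tz":0.01,"turn":0}]' 
python3 -m jog '[{"grip":0.25,"tx":0,"ty":0,"tz":0,"turn":0},{"grip":0.25,"tx":0,"ty":0,"tz":0,"turn":0},{"grip":0.25,"tx":0,"ty":0,"tz":0,"turn":0},{"grip":0.25,"tx":0,"ty":0,"tz":0,"turn":0},{"grip":0.25,"tx":0,"ty":0,"tz":0,"turn":0},{"grip":0.25,"tx":0,"ty":0,"tz":0,"turn":0},{"grip":0.25,"tx":0,"ty":0,"tz":0,"turn":0},{"grip":0.25,"tx":0,"ty":0,"tz":0,"turn":0},{"grip":0.25,"tx":0,"ty":0,"tz":0,"turn":0},{"grip":0.25,"tx":0,"ty":0,"tz":0,"turn":0}]' 40
python3 -c "
from h import *
t=.4208;p=np.array([556,-43])+rot([0,0,t])[:2,:2]@[60,95];print(p)
goto(*p,60,0.4208)"
```

```text
clock: 18.65
eef_pos: [503.1, -68.1, 62.5]
eef_rot: [-0.622, 1.569, -0.208]
wrist_force: [-0.5, -0.1, 0.1]
finger_gap: 65.6
clock: 19.48
eef_pos: [502.5, -67.9, 61.6]
eef_rot: [-0.592, 1.57, -0.178]
wrist_force: [0.3, 0.4, 3.2]
finger_gap: 35.7
[571.95912099  68.2218794 ]
pos [502.5 -67.9  61.6] jaw 0.414 gap 35.7 j6 -0.62 F [0.3 0.4 3.2] tx,ty,tz [0.041 2.417 2.96 ] turn -0.06333333333333334 tilt [ 0. -0. -1.]
```

```bash
python3 -m jog '[{"grip":0.2,"tx":-0.1,"ty":0,"tz":0,"turn":0},{"grip":0.2,"tx":-0.4,"ty":0,"tz":0,"turn":0},{"grip":0.2,"tx":-0.9,"ty":0,"tz":0,"turn":0},{"grip":0.2,"tx":-1.4,"ty":0,"tz":0,"turn":0},{"grip":0.2,"tx":-1.7,"ty":0.1,"tz":0.2,"turn":0},{"grip":0.2,"tx":-1.7,"ty":0.4,"tz":0.5,"turn":0},{"grip":0.2,"tx":-1.7,"ty":0.8,"tz":1.0,"turn":-0.06},{"grip":0.2,"tx":-1.7,"ty":1.2,"tz":1.5,"turn":-0.06},{"grip":0.2,"tx":-1.7,"ty":1.6,"tz":2.0,"turn":-0.06},{"grip":0.2,"tx":-1.7,"ty":2.0,"tz":2.45,"turn":-0.06},{"grip":0.2,"tx":-1.7,"ty":2.3,"tz":2.8,"turn":-0.06},{"grip":0.2,"tx":-1.7,"ty":2.42,"tz":2.95,"turn":-0.06}]' 40
python3 -m jog '[{"grip":0.2,"tx":0,"ty":0,"tz":0,"turn":0},{"grip":0.2,"tx":0.2,"ty":0,"tz":0,"turn":0},{"grip":0.2,"tx":0.5,"ty":0,"tz":0,"turn":0},{"grip":0.2,"tx":0.8,"ty":0,"tz":0,"turn":0},{"grip":0.2,"tx":1.1,"ty":0,"tz":0,"turn":0},{"grip":0.2,"tx":1.3,"ty":0,"tz":0,"turn":0},{"grip":0.2,"tx":1.45,"ty":0,"tz":0,"turn":0},{"grip":0.2,"tx":1.52,"ty":0,"tz":0,"turn":0},{"grip":0.2,"tx":1.54,"ty":0,"tz":0,"turn":0},{"grip":0.2,"tx":1.54,"ty":0,"tz":0,"turn":0}]'
python3 -c "
from h import *
goto(572,68.2,61.6,0.4208)"
```

```text
clock: 20.48
eef_pos: [571.2, 70.3, 128.4]
eef_rot: [2.595, 1.568, 3.017]
wrist_force: [1.0, 0.3, -7.9]
finger_gap: 35.5
clock: 21.32
eef_pos: [571.5, 68.2, 68.0]
eef_rot: [-0.431, 1.571, -0.01]
wrist_force: [0.9, 0.0, -7.4]
finger_gap: 35.9
pos [571.5  68.2  68. ] jaw 0.42 gap 35.9 j6 -0.37 F [ 0.9  0.  -7.4] tx,ty,tz [ 0.159 -0.005  0.011] turn -0.0033333333333333335 tilt [ 0. -0. -1.]
```

```bash
python3 -m jog '[{"grip":0.2,"tx":0.03,"ty":0,"tz":0,"turn":0},{"grip":0.2,"tx":0.06,"ty":0,"tz":0,"turn":0},{"grip":0.2,"tx":0.09,"ty":0,"tz":0,"turn":0},{"grip":0.2,"tx":0.12,"ty":0,"tz":0,"turn":0},{"grip":0.2,"tx":0.13,"ty":0,"tz":0,"turn":0},{"grip":0.2,"tx":0.13,"ty":0,"tz":0,"turn":0},{"grip":0.2,"tx":0.13,"ty":0,"tz":0,"turn":0}]'
python3 -m jog '[{"grip":0.2,"tx":0.01,"ty":0,"tz":0,"turn":0},{"grip":0.2,"tx":0.02,"ty":0,"tz":0,"turn":0},{"grip":0.2,"tx":0.02,"ty":0,"tz":0,"turn":0},{"grip":0.2,"tx":0.02,"ty":0,"tz":0,"turn":0}]'
```

```text
clock: 21.9
eef_pos: [571.4, 68.2, 62.7]
eef_rot: [-0.678, 1.571, -0.257]
wrist_force: [0.7, 0.1, -7.1]
finger_gap: 36.2
clock: 22.23
eef_pos: [571.4, 68.2, 61.8]
eef_rot: [2.46, 1.571, 2.88]
wrist_force: [0.5, -0.1, -7.3]
finger_gap: 36.0
```

```bash
python3 -m jog '[{"grip":0.2,"tx":0.01,"ty":0,"tz":0,"turn":0},{"grip":0.2,"tx":0.02,"ty":0,"tz":0,"turn":0},{"grip":0.2,"tx":0.02,"ty":0,"tz":0,"turn":0},{"grip":0.2,"tx":0.02,"ty":0,"tz":0,"turn":0}]'
```

```text
clock: 22.57
eef_pos: [571.5, 68.2, 61.6]
eef_rot: [-0.519, 1.57, -0.098]
wrist_force: [-3.2, 0.1, 3.3]
finger_gap: 35.9
```

Contact, with the weight carried by the mat. Release, raise and check.

```bash
python3 -m jog '[{"grip":0.7,"tx":-0.02,"ty":0,"tz":0,"turn":0},{"grip":0.7,"tx":-0.02,"ty":0,"tz":0,"turn":0},{"grip":0.7,"tx":-0.02,"ty":0,"tz":0,"turn":0},{"grip":0.7,"tx":-0.02,"ty":0,"tz":0,"turn":0},{"grip":0.7,"tx":-0.02,"ty":0,"tz":0,"turn":0},{"grip":0.7,"tx":-0.3,"ty":0,"tz":0,"turn":0},{"grip":0.7,"tx":-0.8,"ty":0,"tz":0,"turn":0},{"grip":0.7,"tx":-1.6,"ty":0,"tz":0,"turn":0},{"grip":0.7,"tx":-2.4,"ty":0,"tz":0,"turn":0},{"grip":0.7,"tx":-3.2,"ty":0,"tz":0,"turn":0},{"grip":0.7,"tx":-4,"ty":0,"tz":0,"turn":0},{"grip":0.7,"tx":-4.2,"ty":0,"tz":0,"turn":0}]'
python3 -m jog '[{"grip":0.7,"tx":0,"ty":0.5,"tz":-0.5,"turn":0},{"grip":0.7,"tx":0,"ty":1.5,"tz":-1,"turn":0},{"grip":0.7,"tx":0,"ty":2.5,"tz":-1.5,"turn":0},{"grip":0.7,"tx":0,"ty":3.5,"tz":-2,"turn":0},{"grip":0.7,"tx":0,"ty":4.5,"tz":-2.5,"turn":0},{"grip":0.7,"tx":0,"ty":5.5,"tz":-3,"turn":0},{"grip":0.7,"tx":0,"ty":6,"tz":-3,"turn":0},{"grip":0.7,"tx":0,"ty":6,"tz":-3,"turn":0},{"grip":0.7,"tx":0,"ty":6,"tz":-3,"turn":0},{"grip":0.7,"tx":0,"ty":6,"tz":-3,"turn":0}]'
python3 - <<'E'
from h import *
t=cv2.resize(manip.camera("top")["image"][110:260,190:375,::-1],None,fx=4,fy=4,interpolation=cv2.INTER_CUBIC)
s=cv2.resize(manip.camera("side")["image"][150:310,176:346,::-1],None,fx=3.5,fy=3.5,interpolation=cv2.INTER_CUBIC)
cv2.imwrite("pics/t5.png",t); cv2.imwrite("pics/s5.png",s)
E
```

```text
clock: 23.57
eef_pos: [572.6, 68.3, 235.4]
eef_rot: [-0.361, 1.563, 0.06]
wrist_force: [0.3, -0.6, 0.5]
finger_gap: 65.7
clock: 24.4
eef_pos: [364.1, 238.1, 229.3]
eef_rot: [-0.405, 1.57, 0.016]
wrist_force: [-1.5, 0.6, -0.2]
finger_gap: 65.9
```

View pics/t5.png

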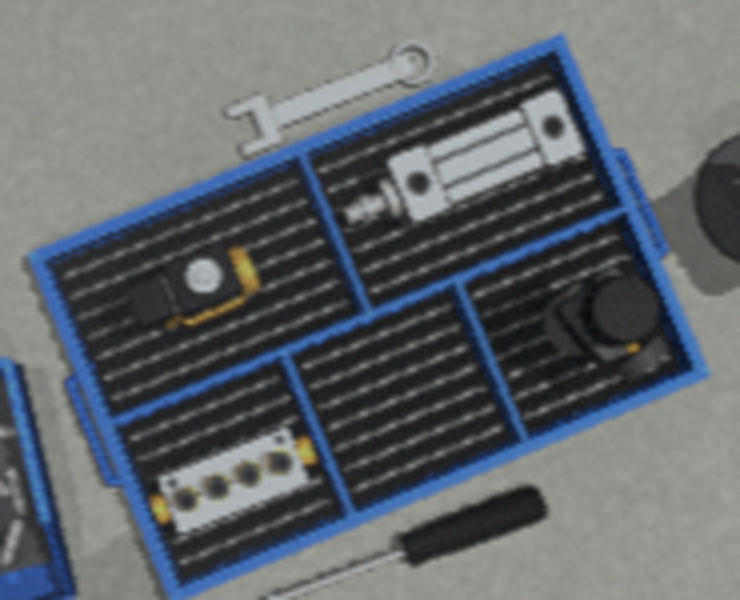

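View pics/s5.png

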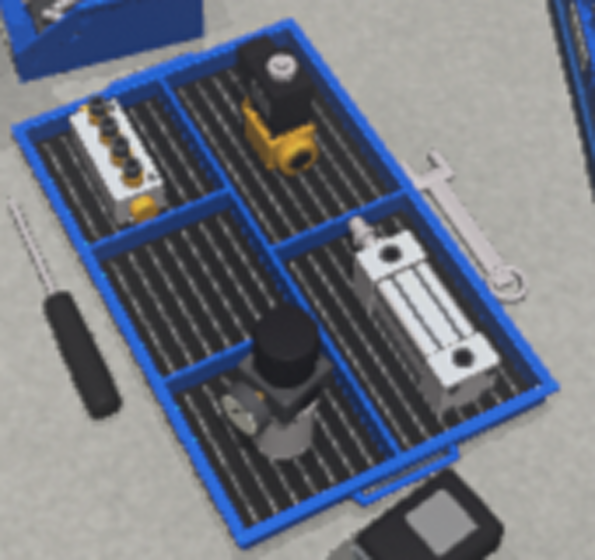

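Both views agree. In the top crop the cylinder lies flat in the right long bay, plugs at (418,182) and (553,127), and the rod tip at (345,215) is inside the divider. The valve stands upright in the left long bay, nut at (203,275). The spare bay is empty and the bystanders have not moved.

```bash
python3 -c "
from cell import manip
print(manip.sign_off())"
```

```text
the job is handed in; nothing more can be done
None
```

The swap is done and handed in at about 24.5 s. I moved the valve to the spare short compartment, then the cylinder into the valve's old long bay, then the valve into the cylinder's old bay. Each part was lowered slowly until the wrist force showed the mat had taken its weight, then released.

- **Final position:** The top and side views after release show the cylinder flat and the same way up. Its rod tip is inside the divider, by about 11 mm from the gripper position. The valve stands upright in the middle of its bay.
- **Rest of the scene:** The spare bay is empty. The manifold, filter, spanner and driver look unmoved by eye; the bin and scanner are only partly in those last views. The gripper is open and well clear of everything.
- **Contact forces:** The highest wrist force I read was about 13 N, at the end of a move while setting the valve in the spare bay.
- **Failed or disagreed:** The first two move commands were refused because each row needs all its keys, and nothing moved. The coil's top measured 30–31 mm across instead of 36 mm, and the two yaw estimates from its edges differed by about 0.03 rad. Both grasps closed on the expected widths (36 and 42 mm), so neither mattered.

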